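Step the well plate to the flagged row and lock it

TASK

Bring the well plate to the flagged row: press the thumb lever under the lamp hood right down and let it come back up, one click at a time, until the pointer on the plate carriage stands level with the tall flag in the rail. It only steps forward, so count the clicks and do not overshoot. Then throw the lock lever on the left of the machine into its middle notch (the one between the long horns) and let go; do not touch the plate or its carriage, and leave the other things on the bench where they are.

Things in the scene. Friction and masses are not known exactly. Their poses are not given: they have to be found in the camera images.
- indexer: Fixed plate indexer, a grey machine on a white stand and steel bed 325 x 375 mm, top at 70. Origin on the bench under the middle of the track; x is the way the plate steps (away from the robot at yaw 0), y left, z up. In its frame, mm: grey body x -100..110, y -110..75, top at 118; white lamp hood over the thumb lever x -165..-115, y -129..129, underside 250, top 274, on 14 mm posts at x -125, y +-122.
- hood_edge (a point): Middle of the lower front (-x) edge of the lamp hood, 250 mm above the bench, 15 mm farther to -x than the thumb pad's middle. The hood bars the way from straight above: to press the pad the tool must lean back towards -x, about 30 to 45 degrees from vertical.
- thumb_lever (a joint): Thumb lever angle, rad: 0 up at rest, 0.45 fully down on its stop. Hinge along the indexer's y at (-85, 0, 112) mm in its frame. A spring brings it back up. 2 to 6 N on the pad press it; one full press steps the plate one row. Let it come right up (below 0.05) before the next press, or the next row is not caught.
- thumb_pad (a point): Middle of the top face of the black ribbed pad, 22 mm (indexer x) x 40 mm (y) x 6 mm, at the end of the thumb lever; at rest at (-150, 0, 130) mm in the indexer frame, about 30 mm lower when fully down.
- carriage (a joint): Travel in m along the indexer's +x of the carriage with the white 96-well plate (127 x 85 mm, top 138 mm above the bench). It rests in clicks 9 mm apart (0, 0.009, 0.018 ... 0.072) and starts in one of the first three. One full press of the thumb lever moves it one click; the lever cannot take it back.
- pointer (a point): Tip of the dark 3 mm wide pointer on the carriage's right (-y) side, 123 mm above the bench; moves with the plate.
- flag: Tall thin steel flag (4.4 mm post with a 24 x 22 mm plate 3 mm thick on top, 56 mm tall) fixed in the rail on the indexer's right side at one of four rows 9 mm apart; pins only 9 mm tall stand in the other three. Origin at its foot, 118 mm above the bench; axes parallel to the indexer's. The pointer is level with it when both have the same x in the indexer frame.
- lock_lever (a joint): Lock lever angle, rad. Three notches: 0 (leaning 0.5 rad to -x, free: it starts here), 0.5 (upright, the middle notch, between the long horns), 1.0 (leaning 0.5 rad to +x). It snaps into the nearest notch; about 3 to 5 N at the grip move it out of one. Hinge along the indexer's y at (-170, 200, 105) mm in its frame.
- lock_knob (a point): Centre of the black barrel grip (22 mm diameter, 52 mm long with its round ends) around the top of a 10 mm rod, in line with the rod, 85 mm from the lock lever's hinge; moves with the lever (a tool that clamps it must turn with it; it can also just be pushed), 190 mm above the bench when upright.
- tip_box: Bystander: pipette tip box 85 x 122 x 55 mm, origin under its middle.
- reagent_bottle: Bystander: amber jar, 66 mm diameter, 140 mm tall, origin under its middle.
- beaker: Bystander: white cup, 72 mm rim diameter, 90 mm tall, origin under its middle.

How it is judged:
On the way, in this order (a step that is already met when the one before it is completed fails the run):
1. the pointer stands level with the flag (within 2.5 mm) with the thumb lever back up (x of pointer in the frame of flag between -0.0025 and 0.0025 m and value of joint thumb_lever below 0.06 rad), for 0.2 s.
2. the lock lever is in its middle notch (value of joint lock_lever between 0.38 and 0.62 rad), for 0.2 s.
At the end, for the whole second after the job is handed in: The pointer is level with the flag within 2.5 mm along the track, the thumb lever is back up (below 0.06 rad), and the lock lever rests in its middle notch (0.38 to 0.62 rad) (all of step 1 and all of step 2 and velocity of joint lock_lever between -0.1 and 0.1 rad/s); the robot touches nothing.
It fails at once if the robot touches the plate or its carriage (contact force between any of the fingers, the arm and carriage above 1 N).
It fails at once if a bystander is moved by more than 30 mm (distance of any of tip_box, reagent_bottle, beaker from where it was at the start of the episode above 0.03 m).
It also fails if it takes over 58 s, if anything falls off the work surface, if the arm or the gripper's body presses on something with over 40 N, if the wrist force passes 120 N, or if a joint passes its speed limit or range.

ROBOT

A 6-joint arm with a two-finger parallel gripper is mounted at the origin on the work surface. World frame = base frame: x ahead of the robot, y to its left, z up, the work surface at z = 0. Lengths are in m, angles in rad, forces in N, time in s.
With the tool pointing down it reaches from about 0.35 to 0.725 m from the base axis. Payload 4.3 kg.
Tool frame: the origin (TCP) lies at the very end of the fingers, on their centre line; the grasp point (between the pads) lies grip_depth behind it (grip_depth is the distance from the TCP to the grasp point, in m); z points along the fingers, y is the direction in which the jaws open and shut (so a half turn about z gives the same grasp; the last joint's range is limited). The gripper opens to 85 mm and grips with 20 to 120 N. Pads are 22 mm wide; open, the fingers measure 114 mm over their backs; the gripper's body (76 mm by 85 mm) begins 54 mm behind the grasp point. The pads swing forward as they close: fully open they stand 13 mm farther back than shut.
Start: joints at [-1.333, 0.377, 0.081, 1.274, 0, 1.46], TCP at [0.196, -0.541, 0.231] pointing down, gripper open.
Joint ranges: [-2.72, 2.72], [-0.84, 1.66], [-1.02, 1.22], [-1.77, 2.12], [-1.37, 1.28], [-3.14, 3.14]. Speed limits (rad/s): [2.57, 2.57, 3.14, 3.14, 3.14, 3.14].

INTERFACE

Orientations are given as a rotation vector (axis times angle).
In Python, from cell import move_ptp, servo_line, move_joints, release, gripper_close, dwell, ik, grab_frame, Unreachable, close_job, get_time_s, get_joints, get_qd, get_tau, get_tcp_pos, get_tool_rot, get_ft_force, get_torque, get_opening, grip_depth gives the robot as it stands. Calls block until the motion is done:
- move_ptp(position, orientation): joint-space move of the TCP to a pose.
- servo_line(position, rate=0.15, orientation=None, threshold=None): straight line of the TCP; orientation=None keeps the orientation; rate is the mean speed in m/s. With threshold (N) it stops when the force on the tool has changed by that much, and returns True; else False.
- move_joints(angles): joint-space move.
- release() and gripper_close(grip_force=None): open the fingers fully, or close them until they stop; grip_force is the grip in N (None keeps the last).
- dwell(seconds).
- ik(position, orientation): joint angles nearest the present ones, or None.
- grab_frame(name): name is "scene" or "top" or "wrist"; returns a dict with "pixels" (384x512x3 uint8, red, green, blue), "depth" (384x512 float32, m along the optical axis (not along the pixel's ray), 0 where there is no reading), "fx", "fy", "cx", "cy" (pixels), "D" ([k1, k2, p1, p2, k3] as OpenCV has them; the pictures are not rectified), "extrinsics" (4x4, takes a point from camera to world coordinates). Camera axes: x right, y down, z forward; pixel columns grow to the right and rows downward; lengths in m; the calibration is good to about 2 mm. A picture is of the moment at which its call begins.
A pose or a line that the arm cannot do raises Unreachable and nothing moves.
- close_job(): hands the job in, once; it reports no verdict.
Readings, each from a call of its own:
- get_time_s(): time.
- get_joints(): joint angles.
- get_qd(): joint speeds.
- get_tau(): joint torques, N m.
- get_tcp_pos(): TCP position.
- get_tool_rot(): TCP orientation.
- get_ft_force(): force on the tool from outside, world axes, zero at the start.
- get_torque(): the same for the moment, N m.
- get_opening(): finger opening in m.
Only numpy, scipy, OpenCV 4.12 (cv2) and the standard library are available. Lean on these libraries where they do the work, as an engineer would, in place of code of your own. Each camera call takes 0.05 s, during which the arm holds its last target.

## Working session

There is one attempt and no reset: what is moved stays moved. The work goes in short steps, each a Python script; the robot and the scene stay as the last script left them, time stands still between calls to the robot, and variables do not carry over. Pictures are saved under pics/ and viewed, and the job is handed in when it is done.

```bash
ls; mkdir -p pics
python3 - <<'E'
from cell import *
import cv2,numpy as np,pickle
for n in ["scene","top","wrist"]:
    f=grab_frame(n); pickle.dump(f,open(f"pics/{n}0.pkl","wb"))
    cv2.imwrite(f"pics/{n}0.png",f["pixels"][:,:,::-1])
    print(n,f["fx"],f["fy"],f["cx"],f["cy"],f["D"]); print(np.round(f["extrinsics"],3).tolist())
print(get_time_s(),get_tool_rot(),grip_depth)
E
```

```text
pics
scene 406.78018084540145 406.78018084540145 255.70840233708216 187.95721210157976 [-0.12062959  0.          0.          0.          0.        ]
[[0.512, 0.569, -0.644, 1.4], [0.859, -0.321, 0.399, -0.503], [0.021, -0.757, -0.653, 0.958], [0.0, 0.0, 0.0, 1.0]]
top 370.7069514260681 370.7069514260681 256.42036877929036 190.7983443728129 [-0.05969593  0.          0.          0.          0.        ]
[[0.014, -0.999, 0.045, 0.528], [-1.0, -0.014, 0.012, -0.019], [-0.011, -0.046, -0.999, 1.438], [0.0, 0.0, 0.0, 1.0]]
wrist 274.507131769641 274.507131769641 253.52381102013572 188.8097582749701 [-0.00506612  0.          0.          0.          0.        ]
[[0.341, -0.907, -0.246, 0.258], [-0.94, -0.33, -0.088, -0.519], [-0.002, 0.261, -0.965, 0.373], [0.0, 0.0, 0.0, 1.0]]
0.15 [-3.09273737e+00 -5.43289503e-01  1.25448011e-04] 0.0187
```

View pics/scene0.png

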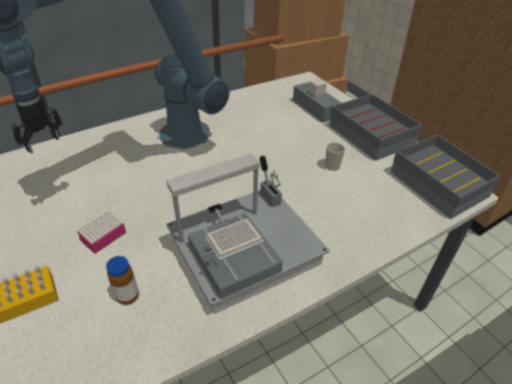

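View pics/top0.png

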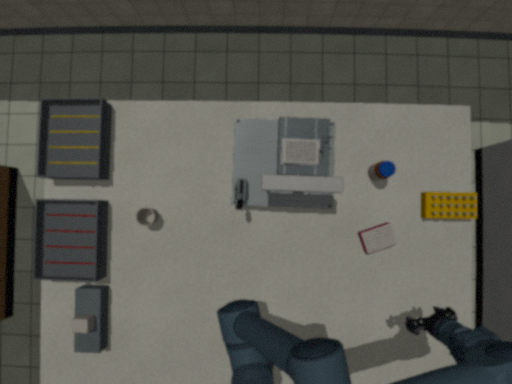

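View pics/wrist0.png

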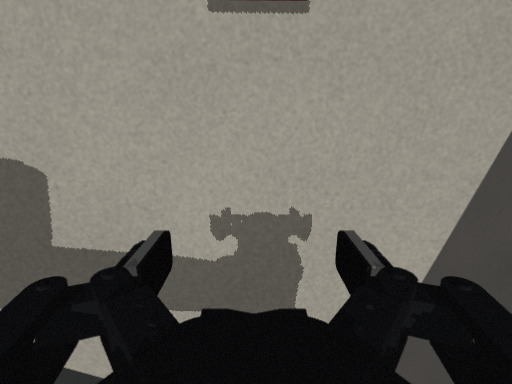

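The scene view shows the indexer with its hood at about (213,172), the lock lever at (268,178), the bottle at (122,280) and the tip box at (102,232). In the top view the hood is at about (302,184). Next I'll get the machine's pose from the top depth.

```bash
cat > h.py <<'E'
import cv2,numpy as np,pickle
def K(f): return np.array([[f["fx"],0,f["cx"]],[0,f["fy"],f["cy"]],[0,0,1.]])
def rays(f,uv):
    n=cv2.undistortPoints(np.asarray(uv,float).reshape(-1,1,2),K(f),np.array(f["D"],float)).reshape(-1,2)
    return np.c_[n,np.ones(len(n))]
def cloud(f):
    h,w=f["depth"].shape; u,v=np.meshgrid(np.arange(w),np.arange(h))
    d=rays(f,np.c_[u.ravel(),v.ravel()])*f["depth"].ravel()[:,None]
    E=f["extrinsics"]; return (d@E[:3,:3].T+E[:3,3]).reshape(h,w,3)
def onplane(f,uv,z):
    E=f["extrinsics"]; r=rays(f,uv)@E[:3,:3].T; t=(z-E[2,3])/r[:,2]; return E[:3,3]+r*t[:,None]
def proj(f,P):
    E=np.linalg.inv(f["extrinsics"]); P=np.asarray(P,float).reshape(-1,3)
    return cv2.projectPoints(P,cv2.Rodrigues(E[:3,:3])[0],E[:3,3],K(f),np.array(f["D"],float))[0].reshape(-1,2)
def save(n,f,crop=None,s=1):
    im=f["pixels"][:,:,::-1]
    if crop: im=im[crop[1]:crop[3],crop[0]:crop[2]]
    cv2.imwrite(n,cv2.resize(im,None,fx=s,fy=s,interpolation=cv2.INTER_CUBIC))
E
python3 - <<'E'
from h import *
for n in ["top","scene"]:
    f=pickle.load(open(f"pics/{n}0.pkl","rb")); P=cloud(f); z=P[...,2]
    for lo,hi in [(.255,.295),(.105,.13),(.055,.085)]:
        m=(z>lo)&(z<hi)&(P[...,0]>.35)&(P[...,0]<1.1)&(abs(P[...,1])<.35)&(f["depth"]>0)
        m=cv2.morphologyEx(m.astype(np.uint8),cv2.MORPH_OPEN,np.ones((2,2)))
        k,l,s,c=cv2.connectedComponentsWithStats(m)
        i=1+np.argmax(s[1:,4]); q=P[l==i]
        r=cv2.minAreaRect((q[:,:2]*1000).astype(np.float32)); print(n,lo,s[i],r,np.median(q[:,2]))
save("pics/top0c.png",pickle.load(open("pics/top0.pkl","rb")),(220,100,420,260),4)
E
```

```text
top 0.255 [ 262  175   83   19 1306] ((586.2974853515625, -181.39720153808594), (102.58665466308594, 328.957763671875), 2.355379104614258) 0.2737752514939631
top 0.105 [ 278  118   53   59 2040] ((699.3155517578125, -167.4854278564453), (222.55303955078125, 394.2935485839844), 78.50912475585938) 0.11847261114661245
top 0.055 [ 233  119  102   91 4179] ((691.65673828125, -112.23065185546875), (390.88787841796875, 331.7527770996094), 88.4176254272461) 0.07013878984457222
scene 0.255 [ 168  155   92   42 1516] ((790.5366821289062, -283.81121826171875), (281.0229187011719, 1263.565185546875), 57.712337493896484) 0.27436010712535513
scene 0.105 [ 189  213   95   80 3045] ((1008.7762451171875, -243.572509765625), (245.2447509765625, 905.1456909179688), 71.64024353027344) 0.11901183301530716
scene 0.055 [ 167  191  164  116 5646] ((992.5240478515625, -154.77523803710938), (470.55145263671875, 961.9656372070312), 75.56753540039062) 0.07134572620240526
```

View pics/top0c.png

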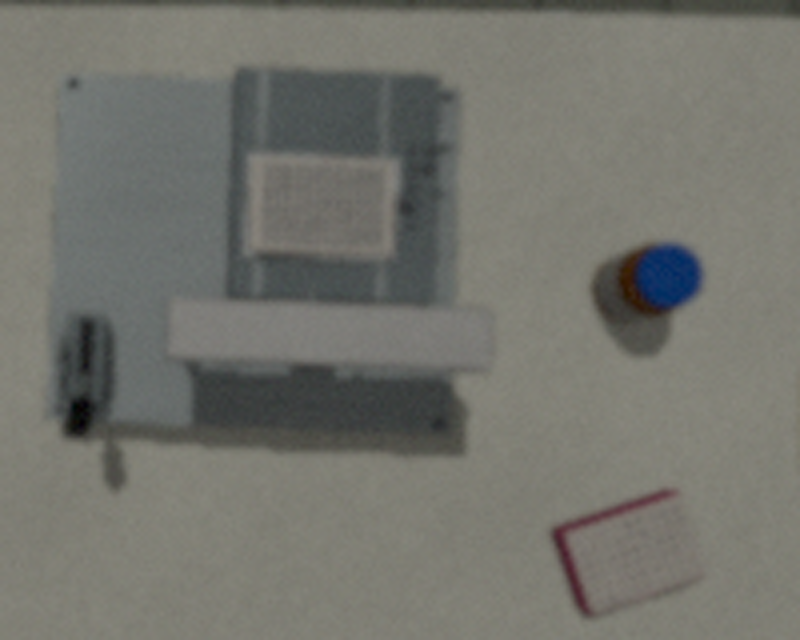

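The crop shows the hood at crop (330,335), the plate at (320,205), the pointer and flag marks near (405-440,150-205), and the lock lever at (85,400). I'll refine the pose using tighter masks.

Run:
```python
from h import *
for n in ["top","scene"]:
    f=pickle.load(open(f"pics/{n}0.pkl","rb")); P=cloud(f); z=P[...,2]
    for z0,tol in [(.274,.012),(.118,.008),(.07,.01)]:
        m=(abs(z-z0)<tol)&(P[...,0]>.35)&(P[...,0]<1.1)&(P[...,1]>-.5)&(P[...,1]<.35)&(f["depth"]>0)
        m=cv2.morphologyEx(m.astype(np.uint8),cv2.MORPH_OPEN,np.ones((5,5)))
        k,l,s,c=cv2.connectedComponentsWithStats(m)
        i=1+np.argmax(s[1:,4]); v,u=np.where(l==i); q=onplane(f,np.c_[u,v],z0)
        r=cv2.minAreaRect((q[:,:2]*1000).astype(np.float32)); print(n,z0,s[i],r)
        print(np.round(cv2.boxPoints(r)).tolist())
```

```text
top 0.274 [ 262  174   82   19 1287] ((608.1824951171875, -149.90940856933594), (256.0703430175781, 50.44276428222656), 88.69984436035156)
[[580.0, -277.0], [630.0, -278.0], [636.0, -22.0], [586.0, -21.0]]
top 0.118 [ 277  117   53   59 1750] ((751.2736206054688, -169.73330688476562), (185.14707946777344, 206.6448516845703), 88.83333587646484)
[[646.0, -260.0], [853.0, -264.0], [856.0, -79.0], [650.0, -75.0]]
top 0.07 [ 233  118  100   90 4055] ((697.5472412109375, -100.15156555175781), (372.4302978515625, 325.38909912109375), 88.77262115478516)
[[531.0, -283.0], [856.0, -290.0], [864.0, 83.0], [539.0, 90.0]]
scene 0.274 [ 168  154   91   38 1311] ((615.4522094726562, -149.27835083007812), (258.2943420410156, 63.98917007446289), 89.51473999023438)
[[582.0, -278.0], [646.0, -279.0], [649.0, -20.0], [585.0, -20.0]]
scene 0.118 [ 207  241   75   48 1984] ((809.4957885742188, -170.03347778320312), (185.14266967773438, 109.4469985961914), 88.53773498535156)
[[752.0, -261.0], [862.0, -264.0], [867.0, -79.0], [757.0, -76.0]]
scene 0.07 [ 220  194  108   78 3569] ((700.2593383789062, -17.02257537841797), (211.95713806152344, 331.57354736328125), 88.79537200927734)
[[532.0, -119.0], [864.0, -126.0], [868.0, 85.0], [537.0, 92.0]]
```

```bash
cat >> h.py <<'E'
from scipy.spatial.transform import Rotation as R
YAW=np.deg2rad(-1.2); O=np.array([.7475,-.1525,0])
def m2w(p): return R.from_euler('z',YAW).apply(np.asarray(p,float)/1000)+O
def w2m(p): return R.from_euler('z',YAW).inv().apply(np.asarray(p,float)-O)*1000
def ori(tilt,yaw=YAW,flip=False):
    # tool z forward-down, tilt from vertical; tool x outward (flip: backward)
    t=np.deg2rad(tilt); z=np.array([np.sin(t),0,-np.cos(t)]); x=np.array([np.cos(t),0,np.sin(t)])*(-1 if flip else 1)
    M=np.c_[x,np.cross(z,x),z]; return (R.from_euler('z',yaw)*R.from_matrix(M)).as_rotvec()
E
python3 - <<'E'
from h import *
from cell import *
for fl in (0,1):
  for p,t in [((.60,-.33,.32),30),(m2w([-142,0,150]),40),(m2w([-142,0,100]),40),(m2w([-142,0,100]),35)]:
    q=ik(p,ori(t,flip=fl)); print(fl,t,None if q is None else np.round(q,2))
move_ptp((.60,-.33,.32),ori(30))
f=grab_frame("wrist"); pickle.dump(f,open("pics/w1.pkl","wb")); save("pics/w1.png",f,None,1.5); print(get_time_s())
E
```

```text
0 30 [-0.75  0.21 -0.05  0.9   0.34  2.48]
0 40 [-0.49  0.1  -0.81  0.02  0.3   2.77]
0 40 [-0.49  0.19 -0.87 -0.14  0.3   2.77]
0 35 [-0.47  0.2  -0.78  0.03  0.25  2.77]
1 30 [-0.75  0.21 -0.05  0.9   0.34 -0.66]
1 40 [-0.49  0.1  -0.81  0.02  0.3  -0.37]
1 40 [-0.49  0.19 -0.87 -0.14  0.3  -0.37]
1 35 [-0.47  0.2  -0.78  0.03  0.25 -0.38]
1.8667
```

View pics/w1.png

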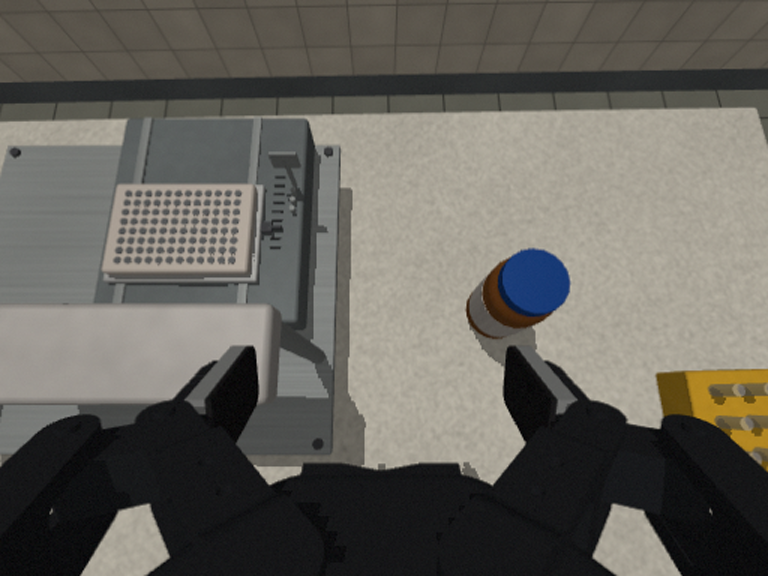

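The wrist view shows the pointer near (272,228) in the 1.5x picture, the flag post and plate near (285,160)-(298,200), and the tick marks at x≈278. Before counting clicks I want a closer look.

Run:
```python
from h import *
from cell import *
for p,t in [((.68,-.31,.30),30),((.66,-.31,.30),30),((.65,-.32,.30),25)]:
    try: move_ptp(p,ori(t)); print(p); break
    except Unreachable as e: print(e)
f=grab_frame("wrist"); pickle.dump(f,open("pics/w2.pkl","wb")); save("pics/w2.png",f,None,1.5); 
u,v=proj(f,m2w([0,-95,120]))[0]; print(u,v,get_time_s())
u=int(np.clip(u,70,440));v=int(np.clip(v,60,320))
save("pics/w2c.png",f,(u-65,v-50,u+65,v+50),6); print(u-65,v-50)
```

```text
(0.68, -0.31, 0.3)
201.88459775917926 196.60550477491188 2.35
136 146
```

View pics/w2c.png

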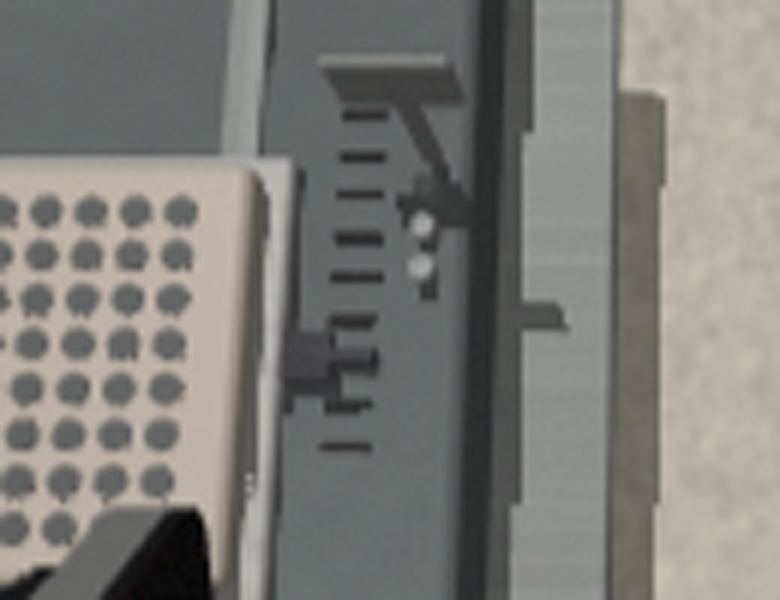

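View pics/w2.png

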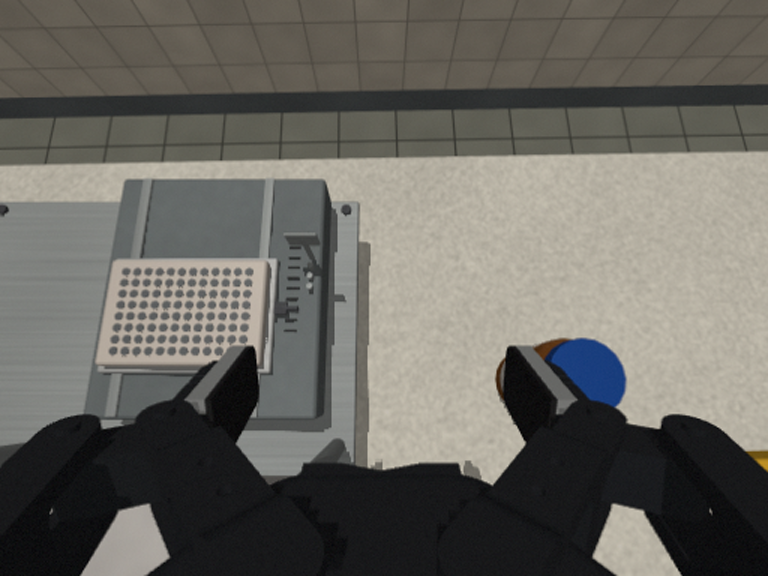

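The crop shows nine tick marks, with the pointer tip at about (345,358) on the third from the front. Pin tops are at (421,224) and (420,266), the flag plate at (390,75), and its post runs down to about (450,190). I'll convert these to machine coordinates.

Run:
```python
from h import *
f=pickle.load(open("pics/w2.pkl","rb"))
c=lambda x,y:(136+(x+.5)/6-.5,146+(y+.5)/6-.5)
def s(n,x,y,z): print(n,np.round(w2m(onplane(f,[c(x,y)],z/1000))[0],1))
for y,x in zip([117,158,195,238,277,321,358,406,447],[365,362,360,358,356,353,353,348,345]): s("tick",x,y,118)
for x in(330,375):s("pointer",x,358,123)
s("pin1",421,224,127);s("pin2",420,266,127)
s("foot?",447,190,118);s("plate top L",320,58,174);s("plate top R",448,58,174)
s("plate bot L",338,98,152);s("plate bot R",462,98,152)
for x,y in[(410,110),(425,145),(440,175)]:
  for z in (152,140,130,118): s(f"post {x},{y} z{z}",x,y,z)
P=cloud(f)
for n,x,y in [("plate",390,80),("post",425,142),("post",418,130),("post",436,165),("pin",421,222),("pin",420,264),("ptr",310,360),("dark",410,200),("dark",455,208)]:
  u,v=np.round(c(x,y)).astype(int); print(n,np.round(w2m(P[v,u]),1))
save("pics/w2d.png",f,(190,150,222,200),12)
```

```text
tick [ 42.4 -85.5 118. ]
tick [ 33.1 -85.3 118. ]
tick [ 24.8 -85.4 118. ]
tick [ 15.3 -85.4 118. ]
tick [  6.8 -85.5 118. ]
tick [ -2.7 -85.4 118. ]
tick [-10.6 -85.8 118. ]
tick [-20.7 -85.3 118. ]
tick [-29.2 -85.2 118. ]
pointer [-11.6 -82.2 123. ]
pointer [-11.6 -91.4 123. ]
pin1 [  15.8 -100.3  127. ]
pin2 [   6.8 -100.5  127. ]
foot? [  25.9 -103.9  118. ]
plate top L [ 33.8 -89.  174. ]
plate top R [  33.8 -112.4  174. ]
plate bot L [ 34.2 -87.5 152. ]
plate bot R [  34.2 -111.7  152. ]
post 410,110 z152 [  31.7 -101.7  152. ]
post 410,110 z140 [ 36.1 -99.4 140. ]
post 410,110 z130 [ 39.7 -97.4 130. ]
post 410,110 z118 [ 44.1 -95.1 118. ]
post 425,145 z152 [  24.6 -104.9  152. ]
post 425,145 z140 [  28.6 -102.7  140. ]
post 425,145 z130 [  32.  -100.9  130. ]
post 425,145 z118 [ 36.1 -98.7 118. ]
post 440,175 z152 [  18.5 -108.1  152. ]
post 440,175 z140 [  22.3 -106.   140. ]
post 440,175 z130 [  25.5 -104.3  130. ]
post 440,175 z118 [  29.3 -102.3  118. ]
plate [  32.  -101.1  167.3]
post [  32.4 -100.7  131.8]
post [  32.2 -100.8  139.7]
post [  31.7 -101.   118. ]
pin [  15.7 -100.7  127.2]
pin [   7.  -100.8  126. ]
ptr [-12.6 -77.9 123.1]
dark [ 23.7 -96.2 117.8]
dark [  22.7 -105.   116.5]
```

View pics/w2d.png

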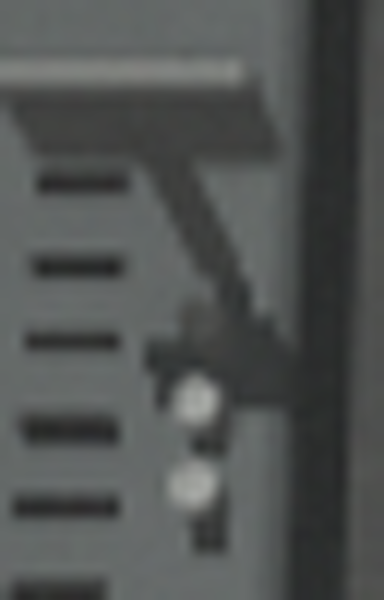

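The pointer is at x≈-12 and the flag at x≈33, with pins at 6.8, 15.8 and about 24.8 (the last in shadow). The difference is 45 mm, so 5 clicks, and the tick count agrees (tick 2 to tick 7). I'll close the gripper, go round the hood and do the first press.

```bash
cat >> h.py <<'E'
TILT=42; PX=-143
def pt(z,x=PX,y=0): return m2w([x,y,z])
E
python3 - <<'E'
from h import *
from cell import *
o=ori(TILT,flip=True)
servo_line((.50,-.33,.34),.3)
gripper_close(20)
move_ptp(m2w([-215,0,215]),o)
print(get_tcp_pos(),get_ft_force(),get_time_s(),get_opening())
servo_line(pt(147),.12)
print(w2m(get_tcp_pos()),get_ft_force())
f=grab_frame("scene"); save("pics/s1.png",f,(130,130,330,280),4)
f=grab_frame("wrist"); save("pics/w3.png",f)
r=servo_line(pt(96),.04,threshold=12)
print(r,w2m(get_tcp_pos()),get_ft_force(),get_time_s())
dwell(.1);f=grab_frame("scene"); save("pics/s2.png",f,(130,130,330,280),4)
E
```

```text
[ 0.53275598 -0.14827487  0.21531299] [-1.05855465  0.18055233  1.02519724] 6.25 0.0005529917014984791
[-1.43097362e+02 -5.35353425e-02  1.47319946e+02] [-1.10677856  0.37045061 -0.10249184]
True [-1.42996581e+02 -9.35497958e-02  1.19933787e+02] [ 1.62996184 -0.39780013  1.27671883] 8.075
```

View pics/s1.png

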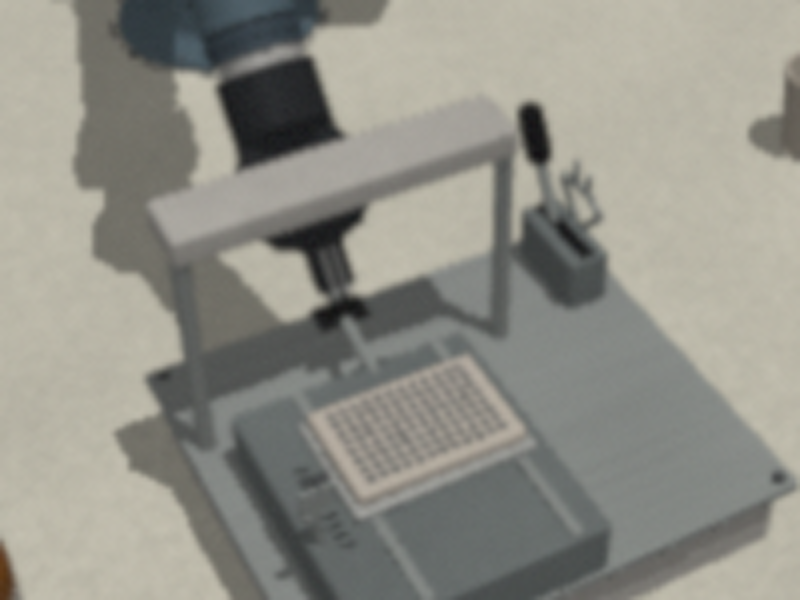

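View pics/s2.png

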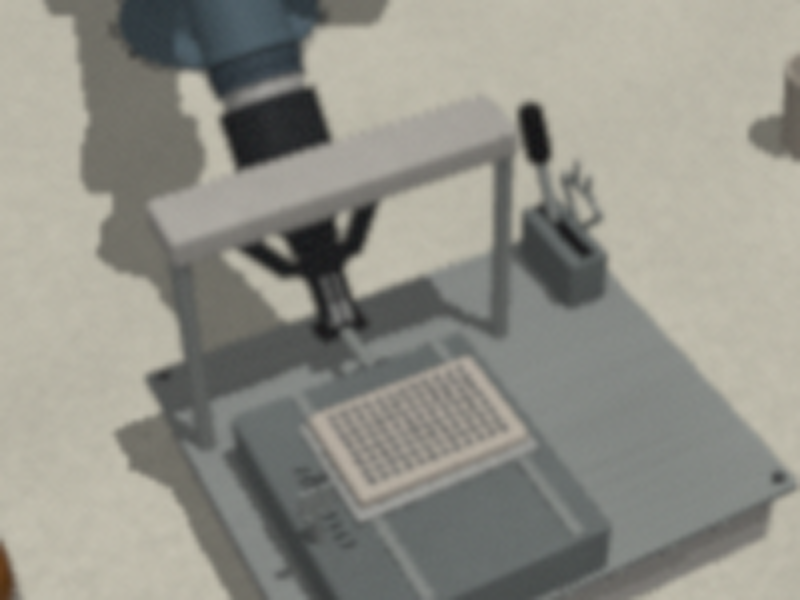

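View pics/w3.png

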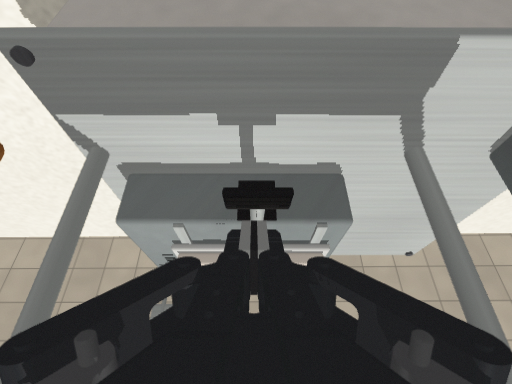

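After the first stroke the plate hasn't moved and the lever is only partly down: the stop at z=120 came early with little lasting force. I'll continue down in small steps, logging the force.

Run:
```python
from h import *
from cell import *
for z in range(117,91,-3):
    r=servo_line(pt(z),.04); dwell(.05)
    F=np.mean([get_ft_force() for _ in range(3)],0)
    print(z,np.round(w2m(get_tcp_pos()),1),np.round(F,1),round(get_time_s(),2))
    if F[2]>13: break
f=grab_frame("scene"); save("pics/s3.png",f,(130,130,330,280),4)
```

```text
117 [-142.9   -0.   117. ] [-0.1 -0.7  1.7] 8.53
114 [-1.433e+02  1.000e-01  1.135e+02] [-1.   0.7  1. ] 8.82
111 [-143.4    0.2  110.4] [-0.3  0.   1.2] 9.12
108 [-1.432e+02  1.000e-01  1.077e+02] [-0.7  1.1  0.8] 9.43
105 [-142.6   -0.   105.3] [0.1 1.  2.4] 9.72
102 [-1.421e+02 -1.000e-01  1.046e+02] [-15.9   3.1  21.7] 10.03
```

View pics/s3.png

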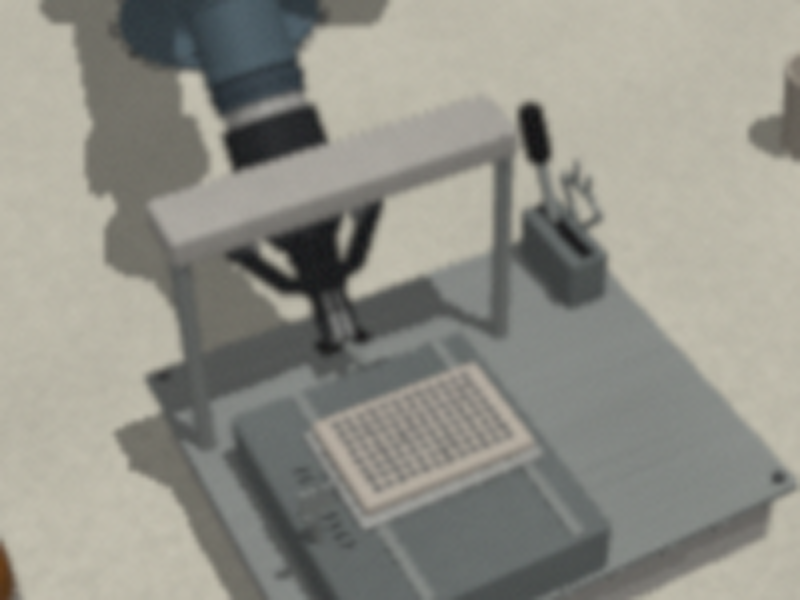

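The plate has stepped, and the stop is at TCP z≈104.6. I'll release, measure the plate, and look from above after each press.

```bash
cat >> h.py <<'E'
def platex(f):
    P=w2m(cloud(f)[f["depth"]>0]); p=f["pixels"][f["depth"]>0].astype(int)
    m=(abs(P[:,2]-138)<6)&(abs(P[:,1])<75)&(P[:,0]>-80)&(P[:,0]<120)&(p[:,0]>p[:,2]+4)
    return round(P[m,0].mean(),2),m.sum()
E
python3 - <<'E'
from h import *
from cell import *
print("start",platex(pickle.load(open("pics/top0.pkl","rb"))),platex(pickle.load(open("pics/scene0.pkl","rb"))))
servo_line(pt(147),.12); dwell(.4)
f=grab_frame("top");g=grab_frame("scene"); print(platex(f),platex(g),get_ft_force(),get_time_s())
servo_line(pt(103.3),.07); dwell(.15); print(w2m(get_tcp_pos()),get_ft_force())
servo_line(pt(147),.12); dwell(.4)
f=grab_frame("top");g=grab_frame("scene"); print(platex(f),platex(g),get_ft_force(),get_time_s())
save("pics/s4.png",g,(130,130,330,280),4)
f=grab_frame("wrist"); save("pics/w4.png",f)
E
```

```text
start (np.float64(-17.15), np.int64(812)) (np.float64(-12.72), np.int64(1141))
(np.float64(-7.55), np.int64(817)) (np.float64(-3.55), np.int64(1160)) [-0.13542136  0.2951647   0.4530806 ] 11.1
[-142.42641872   -0.20803464  104.78235193] [-10.39389753  -0.1463182   13.15149654]
(np.float64(1.71), np.int64(804)) (np.float64(5.63), np.int64(1184)) [ 0.04832794 -0.38143405 -0.18014232] 13.0417
```

View pics/s4.png

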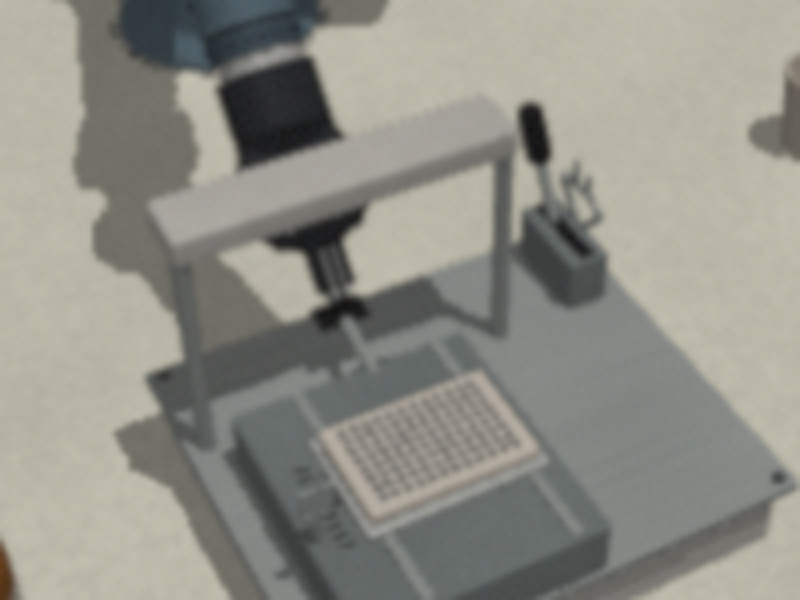

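View pics/w4.png

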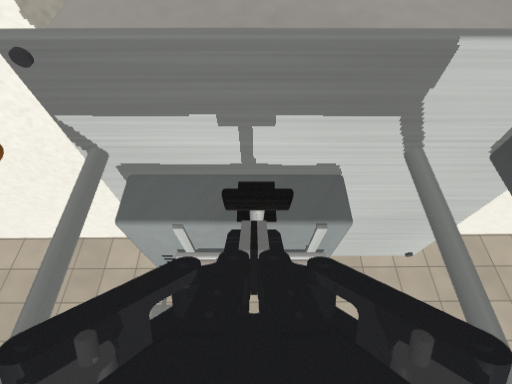

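Each press gives one click (about 9.2 mm in both cameras), and after release the wrist view shows the pad back at its rest position. Two are done, three to go, with a check after each.

Run:
```python
from h import *
from cell import *
last=5.63
for i in range(3):
    servo_line(pt(103.3),.07); dwell(.15)
    servo_line(pt(147),.12); dwell(.4)
    g=grab_frame("scene"); x=platex(g)[0]; print(i,x,platex(grab_frame("top")),get_time_s())
    if not 7<x-last<11.5: print("STOP"); break
    last=x
servo_line(m2w([-215,0,215]),.2)
servo_line((.48,-.14,.36),.25)
move_ptp((.68,-.31,.30),ori(30)) if False else move_ptp((.50,-.33,.34),ori(30))
servo_line((.68,-.31,.30),.25)
f=grab_frame("wrist"); pickle.dump(f,open("pics/w5.pkl","wb")); save("pics/w5c.png",f,(136,136,266,236),6); print(get_time_s())
g=grab_frame("scene");pickle.dump(g,open("pics/s5.pkl","wb"));save("pics/s5.png",g,(130,130,330,280),4)
```

```text
0 14.48 (np.float64(10.21), np.int64(820)) 15.0333
1 23.33 (np.float64(19.05), np.int64(815)) 16.975
2 32.52 (np.float64(27.96), np.int64(808)) 18.9167
23.6917
```

View pics/w5c.png

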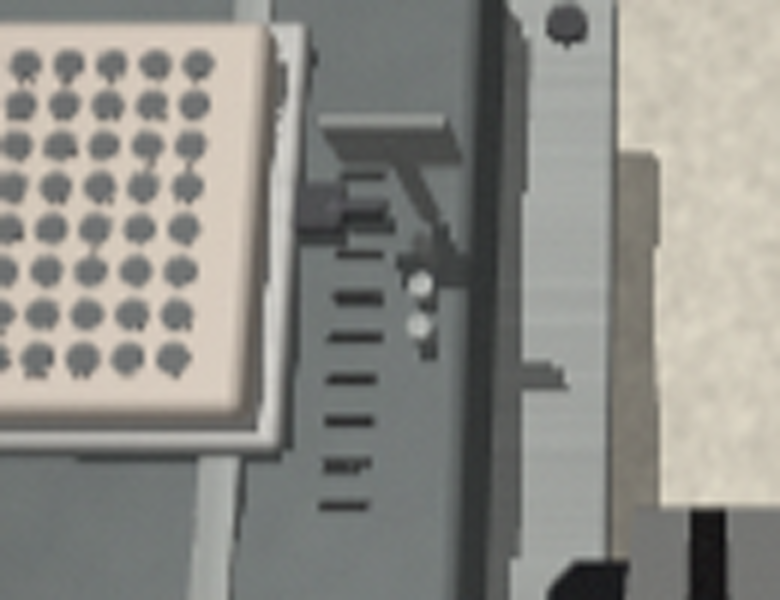

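View pics/s5.png

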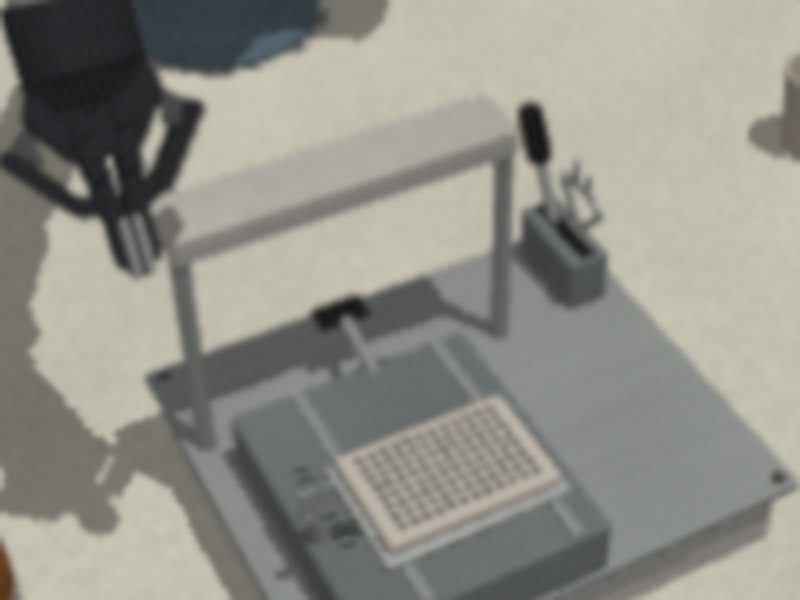

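In the final crop the pointer tip is at (345,212), level with the second tick from the back. The scene crop shows the thumb lever up at (340,315) and the lock lever still leaning at (533,130). I'll check the pointer numerically, then look at the lock.

Run:
```python
from h import *
from cell import *
f=pickle.load(open("pics/w5.pkl","rb"))
c=lambda x,y:(136+(x+.5)/6-.5,136+(y+.5)/6-.5)
def s(n,x,y,z): print(n,np.round(w2m(onplane(f,[c(x,y)],z/1000))[0],1))
s("ptr",340,211,123);s("ptr",380,212,123);s("plate top",385,120,174);s("pin",420,284,127);s("pin",419,325,127)
P=cloud(f)
for n,x,y in [("ptr",320,211),("ptr",350,211),("plate",395,148),("post",415,185)]:
  u,v=np.round(c(x,y)).astype(int); print(n,np.round(w2m(P[v,u]),1))
servo_line((.50,-.33,.36),.3)
move_ptp((.43,.05,.33),ori(25))
f=grab_frame("wrist"); pickle.dump(f,open("pics/w6.pkl","wb")); save("pics/w6.png",f,None,1.5)
print(proj(f,m2w([[-211,200,180],[-170,200,190],[-170,200,105]]))*1.5,get_time_s())
```

```text
ptr [ 33.1 -81.9 123. ]
ptr [ 32.9 -90.4 123. ]
plate top [  33.5 -101.1  174. ]
pin [  15.8 -100.4  127. ]
pin [   7.  -100.6  127. ]
ptr [ 32.5 -78.  124. ]
ptr [ 32.5 -84.4 123.8]
plate [  31.5 -101.1  165.9]
post [  32.6 -101.6  142.7]
[[373.04079389 210.82765481]
 [372.9762184  155.75717457]
 [374.46488034 197.17751851]] 26.0167
```

View pics/w6.png

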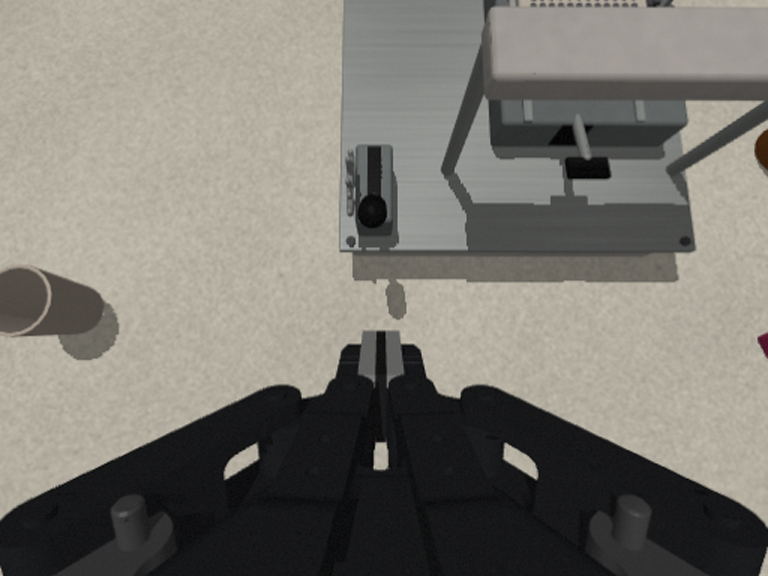

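The pointer is at x≈32.5-33 and the flag at ≈32.5-33.5, so they're level well within 2.5 mm. In the wrist view the lock grip is at (373,211), as predicted, with the horns beside it on the +y side at (350,160-210). I'll push the grip towards +x in stages with the closed fingers.

```bash
cat > lk.py <<'E'
from h import *
from cell import *
def knob(f):
    P=cloud(f); p=f["pixels"].astype(int); Q=w2m(P.reshape(-1,3)); 
    m=(f["depth"].ravel()>0)&(p.reshape(-1,3).max(1)<50)&(abs(Q[:,1]-200)<16)&(Q[:,0]>-235)&(Q[:,0]<-110)&(Q[:,2]>150)&(Q[:,2]<225)
    q=Q[m]; return np.round(q.mean(0),1) if len(q) else None,len(q)
E
python3 - <<'E'
from lk import *
print(knob(grab_frame("scene")))
move_ptp(m2w([-280,200,230]),ori(0)); servo_line(m2w([-280,200,172]),.15)
print(get_ft_force())
for x in (-235,-220,-212,-205):
    servo_line(m2w([x,200,172]),.05); dwell(.1)
    g=grab_frame("scene"); print(x,np.round(w2m(get_tcp_pos()),1),np.round(get_ft_force(),1),knob(g),get_time_s())
save("pics/s6.png",g,(130,130,330,280),4)
f=grab_frame("wrist"); save("pics/w7.png",f)
E
```

```text
(array([-203. ,  198.8,  186.2]), 55)
[-0.22985367  0.35854225  0.20964896]
-235 [-235.5  200.1  171.7] [-2.7  1.6 -0.5] (array([-210.5,  196.8,  198.3]), 92) 28.425
-220 [-225.7  200.3  171.2] [-16.6   1.2   8.9] (array([-204.2,  196.6,  202. ]), 101) 29.025
-212 [-211.   199.9  172.4] [-0.3  0.3  0.2] (array([-179.1,  196.3,  203.1]), 99) 29.4833
-205 [-205.   200.   171.9] [-0.   0.9  0.1] (array([-177.1,  196.6,  203.3]), 101) 29.925
```

View pics/s6.png

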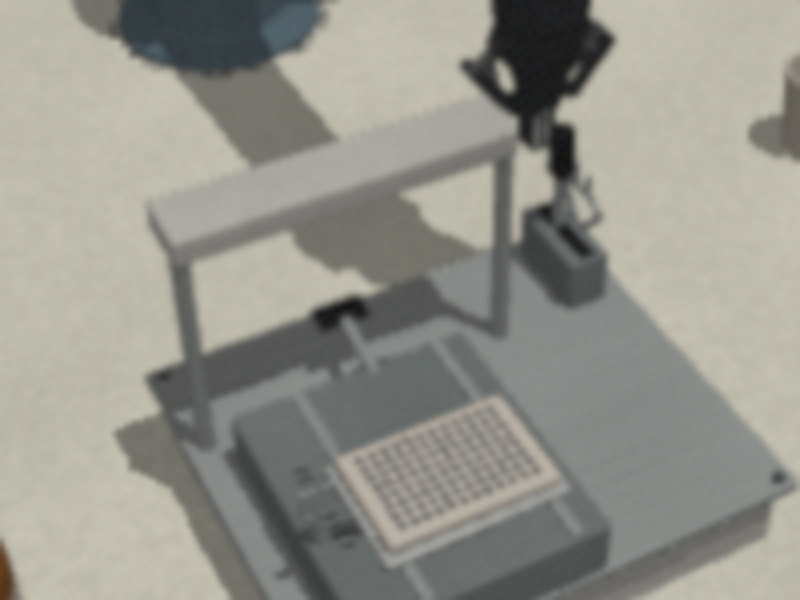

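View pics/w7.png

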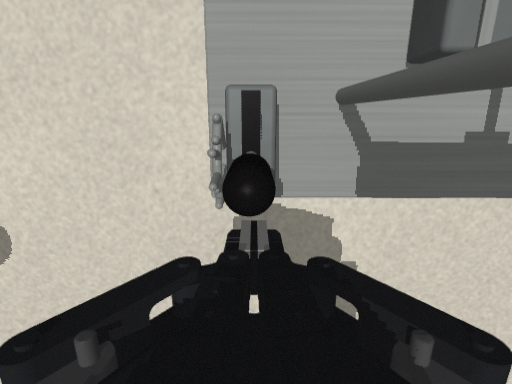

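The lever has snapped upright, with zero force on the tool, and the grip at (563,150) in the scene crop stands by the horns. I'll back off and verify.

Run:
```python
from lk import *
servo_line(m2w([-290,200,175]),.12); servo_line(m2w([-330,200,300]),.25)
dwell(.3)
g=grab_frame("scene"); t=grab_frame("top"); print(knob(g),knob(t),platex(g),platex(t),get_ft_force(),get_time_s())
print("expected knob px upright/+x/-x",(proj(g,m2w([[-170,200,190],[-129,200,180],[-211,200,180]]))-[130,130])*4)
save("pics/s7.png",g,(130,130,330,280),4)
```

```text
(array([-161.7,  198.4,  195.4]), 57) (array([-169. ,  199.8,  211.6]), 34) (np.float64(32.51), np.int64(1238)) (np.float64(28.48), np.int64(802)) [0.30499412 0.32342073 0.28722208] 31.9083
expected knob px upright/+x/-x [[556.30852116 150.98593115]
 [583.70409711 190.9372722 ]
 [528.98509809 132.7383848 ]]
```

View pics/s7.png

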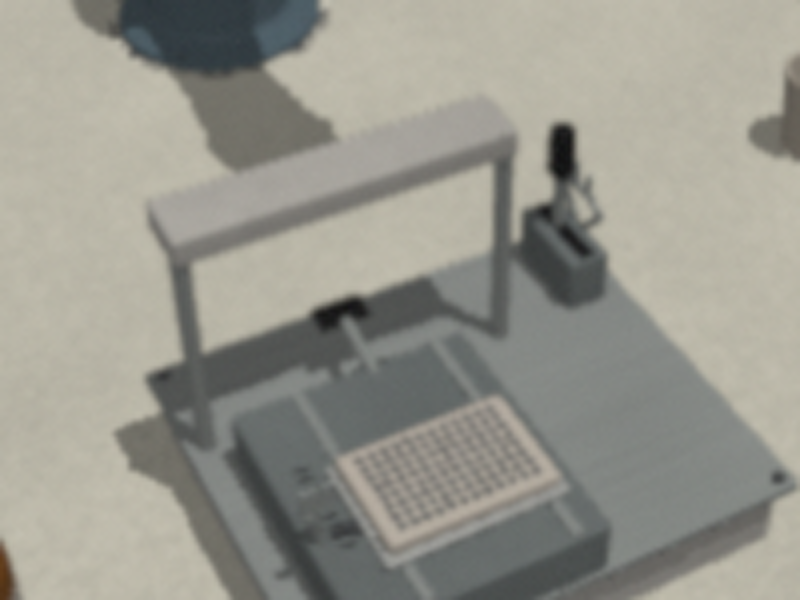

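The grip is at (562,150). The projected position for upright is (556,151), against (584,191) and (529,133) for the other notches. The top view puts it at x=-169, where upright is -170. The thumb lever is up at (340,315), and the arm is clear of everything. Handing in.

```bash
python3 -c "
from cell import *
close_job(); print(get_time_s())"
```

```text
the job is handed in; nothing more can be done
the job is handed in; nothing more can be done
```

I stepped the plate five clicks to the flagged row, pushed the lock lever into its middle notch and handed the job in. The robot clock read 31.9 s at the last check before that. `close_job()` reports no verdict.

- **Clicks:** The wrist camera put the pointer at about x = -12 mm and the flag at about 33 mm in the machine's frame, which is five 9 mm rows. Each of the five presses moved the plate one click, about 9 mm in both the scene and top cameras.
- **Pointer:** It ended at x ≈ 32.5–33 mm, with the flag at about 32.5–33.5 mm, well inside the 2.5 mm limit. The plate's measured position had not moved when I checked again after the lock step.
- **Thumb lever:** It shows back up in the last picture; I judged this by eye and did not measure its angle.
- **Lock lever:** It snapped upright. The top camera has the grip at x = -169 mm, where upright is -170. The scene picture also matches the middle notch and neither of the others.
- **Robot:** It was clear of the machine and bench at hand-in, with about zero force on the tool.

**Problems and disagreements:**
- The first press stopped early on a brief force reading, before the plate had moved. I continued that same stroke down to the stop, and it gave exactly one click.
- The scene and top cameras differ by a constant 4 mm or so in the plate's absolute position. I used only the steps from those two, and compared the pointer and flag within one wrist picture.
- I kept the arm away from the tip box, bottle and beaker but took no final measurement of their positions.

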